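Load a tube rack into the rack reader

ROBOT

A 6-joint arm with a two-finger parallel gripper is mounted at the origin on a cart in front of the work surface, level with it; the furniture and walls round the work are solid. World frame = base frame: x ahead of the robot, y to its left, z up, the work surface at z = 0. Lengths are in m, angles in rad, forces in N, time in s.
With the tool pointing down it reaches from about 0.3 to 0.875 m from the base axis. Payload 6.4 kg.
Tool frame: the origin (TCP) lies midway between the tips of the shut fingers; the grasp point (between the pads) lies 19 mm behind it; z points along the fingers, y is the line along which they close (so a half turn about z gives the same grasp; the last joint's range is limited). The gripper opens to 85 mm and grips with 20 to 120 N. Pads are 22 mm wide; open, the fingers measure 114 mm over their backs; the gripper's body (76 mm by 85 mm) begins 54 mm behind the grasp point. The pads swing forward as they close: fully open they stand 13 mm farther back than shut.
Start: joints at [-1.469, 0.181, 1.607, -0, 1.354, -0.206], TCP at [0.174, -0.548, 0.231] pointing down, gripper open.
Joint ranges: [-2.99, 2.99], [-0.89, 2.07], [0.3, 2.58], [-1.14, 4.28], [0, 2.63], [-3.12, 3.12]. Speed limits (rad/s): [2.57, 2.57, 3.01, 3.14, 3.14, 3.14].

INTERFACE

Orientations are given as a unit quaternion [w, x, y, z].
In Python, from bench import ctrl gives the robot as it stands. The module is installed in compiled form; this text tells all that it offers.
- The arm moves only by the tool move_arm, never from a script. Its argument "plan" is one flat list of numbers, 6 for each row, row after row: the shift along the world's x, y, z in units of 50 mm (1.0 is 50 mm), then the turn, a rotation vector about the world's x, y, z in rad. A call has 1 to 10 rows; each row is the pose to reach, as a shift and turn from the pose commanded when the call began; what a row does not reach only later rows make up. A row lasts 1/8 s, in which the tool goes at most 62.5 mm and 10.7 degrees, less where a joint would pass 70% of its speed; a pose out of reach is approached as far as the arm can. A call with a gripper value outside its range is refused whole. "grip" is the finger opening in mm, from 0 to 85.4, set as the call begins (left out, the last holds). The fingers move at their own pace and stop on an object; the grip force is fixed at half the most. Time passes only in rows, so rows that repeat a pose let the fingers close. It gives the time, the measured TCP pose, the force, the opening and the grip force at its end, in the units of the state.
- ctrl.get_obs(): the state, without advancing time (a new reading comes with each control period).
- ctrl.camera(name): name is "scene" or "top" or "wrist"; returns a dict with "pixels" (400x640x3 uint8, red, green, blue), "fx", "fy", "cx", "cy" (pixels), "dist_coeffs" ([k1, k2, p1, p2, k3] as OpenCV has them; the pictures are not rectified), "origin" and "attitude" of the camera in the world. Camera axes: x right, y down, z forward; pixel columns grow to the right and rows downward; lengths in m; the calibration is good to about 2 mm. A picture is of the moment at which its call begins. There is no depth.
- ctrl.hand_in(): hands the job in; it is judged then, once.
The state is a dict: "time_s": time; "q": joint angles; "dq": joint speeds; "joint_efforts": joint torques, N m; "eef_pos": TCP position; "eef_rot": TCP orientation; "wrist_force": force on the tool from outside, world axes, zero at the start; "torque": the same for the moment, N m; "opening": opening from 0.0 (shut) to 1.0 (fully open); "grasp_force": force on a finger pad.
Only numpy, scipy, OpenCV 4.12 (cv2) and the standard library are available. Lean on these libraries where they do the work, as an engineer would, in place of code of your own. Each camera call takes 0.05 s, during which the arm holds its last target. There are 200 camera calls.

TASK

Load the wire rack of blood tubes into the rack reader: swing the latch arm clear of the mouth, slide the rack in between the tapering guides until it is fully home against the rubber stop under the scanner head, then swing the latch shut behind it. Keep the rack upright and leave the other things on the desk where they are.

Things in the scene. Friction and masses are not known exactly. Their poses are not given: they have to be found in the camera images.
- rack_mid (a point): Centre, half-way up, of the steel-wire tube rack: 137 mm long (its x), 82 wide (its y), 85 high, 0.35 kg, on four corner legs, both ends alike. Stands before the reader's mouth, askew and off-centre. Eight purple-capped tubes sit fast in its cells, caps 0.042 above this point. At each end a flat frame 74 mm wide, 59 to 76 mm above the desk, 68 mm from the centre, is the face to push (2 to 3 N).
- rack_home (a point): Where rack_mid lies when the rack is home; fixed to the reader, 0.0425 above the desk. Its x axis points along the lane into the reader, y across the lane, z up; the rack comes from negative x and may face either way round. The rubber stop is 68 mm ahead. Home means the rack's end on the stop, square and central in the lane.
- lane_mouth (a point): Middle of the reader's mouth, 137 mm before rack_home, on the desk; same axes as rack_home. Two slippery white guide walls 26 mm high stand 125 mm apart here, taper in at 17 degrees a side over 65 mm, then run parallel for 140 mm, 86 mm apart (2 mm free each side of the rack), to the stop. No step. A rack pushed far askew wedges in the taper.
- scan_head (a point): Middle of the underside of the reader's white scanner head, 102 mm above the desk: 132 mm wide, 40 high, it overhangs the last 52 mm of the lane, so the rack can only be slid in. Behind it stands a grey column 132 mm wide. All is fixed to the desk.
- latch (a joint): Swing latch by the guides, about an upright pivot on the lane's negative-y side. 0 = shut: the arm straight across the lane, 2 mm behind a rack that is home. Grows as it swings outward, away from the reader, to its end at 1.95 rad; clear of an entering rack from 1.65 rad. Stays where left (about 1 N at the knob). Begins at 0 to 0.4 rad, across the lane. Cannot shut unless the rack is home.
- latch_knob (a point): Middle of the latch's knob, 59 mm above the desk: an upright black cylinder 16 mm in diameter, 45 to 75 mm above the desk, on the free end of a flat steel arm (14 mm wide, top 37 mm up). At latch angle q it is at latch_pivot + 0.070 * (-sin q, cos q) in rack_home's axes. When shut, its middle is 20 mm behind the home rack's end.
- latch_pivot (a point): Axis of the latch's pivot, 33 mm above the desk: a round aluminium post 22 mm in diameter outside the guide wall, 88 mm before rack_home and 80 mm to its negative-y side.
- dropper_mid (a point): Centre of a loose amber dropper bottle, 29 mm in diameter, 102 high, standing near the desk's front edge: a bystander.
- eyepiece_mid (a point): Centre of a loose black microscope eyepiece, 39 mm in diameter, 46 high, standing near the desk's front edge: a bystander.

How it is judged:
On the way, in this order (a step that is already met when the one before it is completed fails the run):
1. the latch arm is swung out, clear of the mouth (value of joint latch above 1.3 rad), for 0.1 s.
2. the rack is home against the stop, square between the guides (x of rack_mid in the frame of rack_home above -0.005 m and y of rack_mid in the frame of rack_home between -0.004 and 0.004 m and angle between the x axis of rack_mid and the x axis of rack_home, either way round below 0.07 rad), for 0.1 s.
At the end, for the whole second after the job is handed in: The rack stands upright and at rest in the reader, within 5 mm of fully home, within 4 mm of the lane's centre line and within 4 degrees (0.07 rad) of square; the latch is shut behind it, within 0.08 rad of its shut end (all of step 2 and angle between rack_mid's own z axis and vertical below 0.05 rad and linear speed of rack below 0.02 m/s and value of joint latch below 0.08 rad); the robot touches nothing.
It fails at once if the rack is tipped by more than 0.35 rad (angle between rack_mid's own z axis and vertical above 0.35 rad).
It fails at once if the dropper bottle is moved more than 30 mm or knocked over (distance of dropper_mid from where it was at the start of the episode above 0.03 m or angle between dropper_mid's own z axis and vertical above 0.5 rad).
It fails at once if the eyepiece is moved more than 30 mm or knocked over (distance of eyepiece_mid from where it was at the start of the episode above 0.03 m or angle between eyepiece_mid's own z axis and vertical above 0.5 rad).
It also fails if it takes over 72 s, if anything falls off the work surface, if the arm or the gripper's body presses on something with over 40 N, if the wrist force passes 120 N, or if a joint passes its speed limit or range.

## Working session

There is one attempt and no reset: what is moved stays moved. The work goes in short steps, Python scripts to look and compute and a tool call to move; the robot and the scene stay as the last step left them, time stands still between calls to the robot, and variables do not carry over. Pictures are saved under pics/ and viewed, at most 10 in all, crops included, and the job is handed in when it is done.

Besides the shell and the picture viewer there is one more tool, called after "Call:" as name(argument=value, ...), one argument or row to a line, values as JSON. move_arm: Moves the arm, as the interface text tells. Its arguments: {"type":"object","properties":{"plan":{"type":"array"},"grip":{"type":"number"}},"required":["plan"]}

```bash
mkdir -p pics; cat > h.py <<'E'
import numpy as np,cv2
from bench import ctrl
from scipy.spatial.transform import Rotation as R
def rot(a):
    a=np.array(a,float)
    return a if a.shape==(3,3) else R.from_quat([a[1],a[2],a[3],a[0]]).as_matrix()
def cam(n,save=None):
    c=ctrl.camera(n)
    if save: cv2.imwrite('pics/'+save,c['pixels'][:,:,::-1])
    c['K']=np.array([[c['fx'],0,c['cx']],[0,c['fy'],c['cy']],[0,0,1.]]);c['R']=rot(c['attitude']);c['o']=np.array(c['origin']);c['d']=np.array(c['dist_coeffs'])
    return c
def ray(c,uv,z):
    p=cv2.undistortPoints(np.array(uv,float).reshape(-1,1,2),c['K'],c['d']).reshape(-1,2)
    d=np.c_[p,np.ones(len(p))]@c['R'].T
    return c['o']+d*((z-c['o'][2])/d[:,2])[:,None]
def proj(c,P):
    P=np.array(P,float).reshape(-1,3);q=(P-c['o'])@c['R']
    return cv2.projectPoints(q,np.zeros(3),np.zeros(3),c['K'],c['d'])[0].reshape(-1,2)
E
python3 - <<'E'
from h import *
for n in('scene','top'):
    c=cam(n,n+'0.png');print(n,c['o'],c['attitude'],c['fx'],c['d'])
print(ctrl.get_obs())
E
```

```text
scene [-0.11377617 -0.7900825   0.57997513] [-0.46183795  0.8105854  -0.31055674  0.18224031] 494.1171957145928 [-0.07936597  0.          0.          0.          0.        ]
top [ 0.24672637 -0.15053819  1.23318447] [ 0.07054557 -0.69778682  0.70975664 -0.06604839] 467.8662230717928 [-0.09073349  0.          0.          0.          0.        ]
{'time_s': 0.1, 'q': array([-1.46927058e+00,  1.81510128e-01,  1.60791071e+00, -1.33766421e-05,
        1.35381069e+00, -2.06299296e-01]), 'dq': array([-0.00030435, -0.00030719, -0.00419449,  0.0009012 , -0.00161291,
        0.00021595]), 'joint_efforts': array([ 4.94135620e-04, -4.45877302e+01, -3.52237558e+01, -3.45896697e-04,
        4.12022491e-03,  1.77942729e-05]), 'eef_pos': array([ 0.174178  , -0.54745426,  0.23044855]), 'eef_rot': array([-8.18654064e-04,  9.88178278e-01,  1.53306944e-01,  3.63866466e-05]), 'wrist_force': array([0.89022235, 0.72810827, 0.3339271 ]), 'torque': array([-0.03051654, -0.03053235, -0.00041727]), 'grasp_force': 0.0, 'opening': 0.9982915204392576}
```

View pics/top0.png

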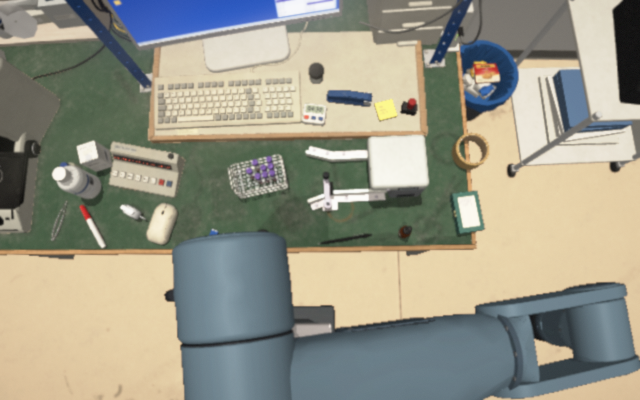

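View pics/scene0.png

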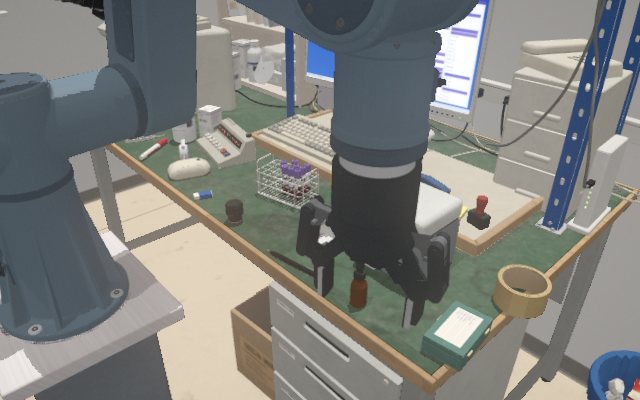

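The top view shows the rack (purple caps) at about (258,175), the guides at (305–370, 150–200), the scanner head at (398,162), the latch near (325,195), and the dropper at (405,232). The arm covers the eyepiece. I'll crop closer.

```bash
python3 - <<'E'
from h import *
c=cam('top');im=c['pixels'][135:245,220:440,::-1]
cv2.imwrite('pics/crop1.png',cv2.resize(im,None,fx=3.6,fy=3.6,interpolation=cv2.INTER_CUBIC))
print(ray(c,[[220,135],[440,245],[405,232]],0))
E
```

```text
[[ 0.66042161  0.13817899  0.        ]
 [ 0.34566447 -0.45185266  0.        ]
 [ 0.38203502 -0.36050625  0.        ]]
```

View pics/crop1.png

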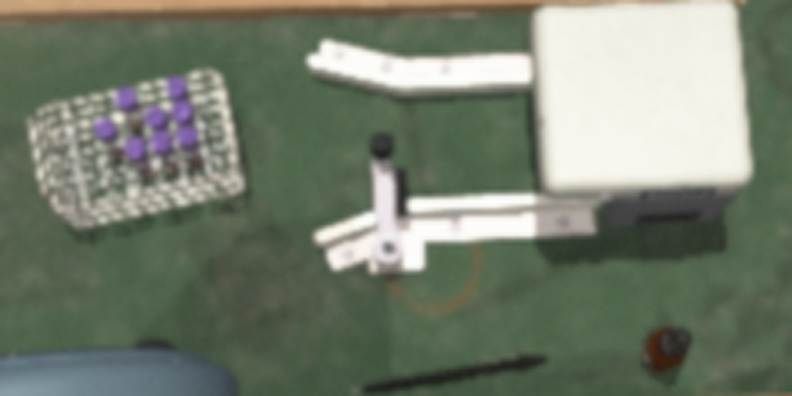

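The crop shows the knob at (381,145), pivot post at (388,250), guide mouth tips at (312,62) and (318,240), and head left edge from (537,8) to (547,190). The rack is turned about 12° and sits left of the mouth.

```bash
cat > m1.py <<'E'
from h import *
c=cam('top')
def f(p,z): return ray(c,np.array(p,float)/3.6+[220,135],z)
print('knob',f([[381,145]],.075),'post',f([[388,250]],.037))
print('head',f([[534,5],[738,5],[750,187],[545,193]],.142))
print('walls inner top',f([[405,92],[530,86],[405,213],[535,207],[308,68],[318,240]],.026))
print('rack top corners',f([[28,120],[218,70],[243,192],[75,228]],.085))
hd=f([[534,5],[738,5],[750,187],[545,193]],.142)
print(hd[1]-hd[0],hd[2]-hd[3])
w=cam('wrist','wrist0.png');print(w['o'],w['R'],w['fx'])
E
python3 m1.py
```

```text
knob [[ 0.52214112 -0.15330961  0.075     ]] post [[ 0.45338881 -0.15708667  0.037     ]]
head [[ 0.60183155 -0.25850676  0.142     ]
 [ 0.59973481 -0.39735916  0.142     ]
 [ 0.47333448 -0.39767033  0.142     ]
 [ 0.47165958 -0.26109842  0.142     ]]
walls inner top [[ 0.57381832 -0.17191443  0.026     ]
 [ 0.57678745 -0.26471285  0.026     ]
 [ 0.48247867 -0.17005817  0.026     ]
 [ 0.4852552  -0.26515659  0.026     ]
 [ 0.59361383 -0.10018076  0.026     ]
 [ 0.46357333 -0.10631218  0.026     ]]
rack top corners [[ 0.54260583  0.09564064  0.085     ]
 [ 0.57643713 -0.03888044  0.085     ]
 [ 0.48787906 -0.05651575  0.085     ]
 [ 0.46440115  0.06077557  0.085     ]]
[-0.00209674 -0.1388524   0.        ] [ 0.0016749  -0.13657191  0.        ]
[ 0.24252359 -0.52597202  0.37344976] [[ 3.04140785e-01 -9.14201094e-01 -2.67833424e-01]
 [-9.52627034e-01 -2.91974032e-01 -8.51639588e-02]
 [-3.43420270e-04  2.81047193e-01 -9.59693887e-01]] 355.0606240486268
```

Call:
move_arm(
  plan=[0.65,1,0.4,0,0,0.13,1.3,2,0.8,0,0,0.26,1.95,3,1.2,0,0,0.39,2.6,4,1.4,0,0,0.52,3.25,5,1.4,0,0,0.65,3.9,6,1.4,0,0,0.78,4.55,7,1.4,0,0,0.91,5.2,8,1.4,0,0,1.04,5.85,9,1.4,0,0,1.17,6.5,10,1.4,0,0,1.26],
  grip=0,
)

```text
time_s: 1.5
eef_pos: [0.5, -0.0461, 0.3015]
eef_rot: [0.0, 0.707, 0.707, 0.0]
wrist_force: [0.5, 0.2, -0.3]
opening: 0.002
grasp_force: 0.0
```

```bash
python3 - <<'E'
from h import *
w=cam('wrist','wrist1.png');print(w['o'],w['R'])
c=cam('scene','scene1.png');c=cam('top','top1.png')
E
```

```text
[0.50006332 0.02561432 0.44417296] [[ 0.9999979   0.00140811  0.0014864 ]
 [ 0.00177057 -0.95928958 -0.28241879]
 [ 0.00102821  0.28242082 -0.95929006]]
```

View pics/wrist1.png

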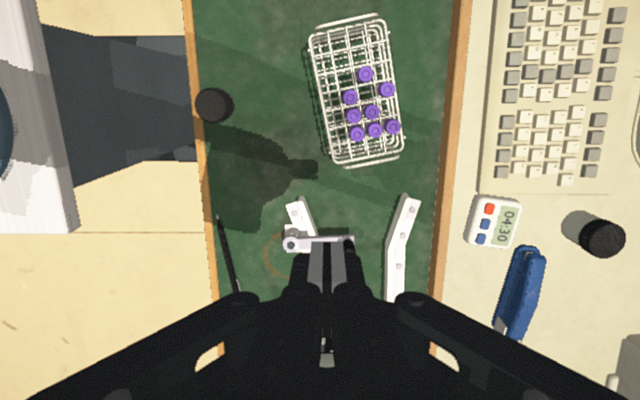

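The wrist view shows the rack with its top corners near (310,35), (383,13), (402,150) and (330,163). The pivot post is at (291,244), the guide tips are near (302,200) and (404,197), and the eyepiece is at (213,105).

```bash
cat > rk.py <<'E'
from h import *
def rack(w,box,z=.085):
    x0,y0,x1,y1=box
    im=w['pixels'];hsv=cv2.cvtColor(im,cv2.COLOR_RGB2HSV)
    m=((hsv[...,1]<60)&(hsv[...,2]>120)).astype(np.uint8)
    k=np.zeros_like(m);k[y0:y1,x0:x1]=m[y0:y1,x0:x1]
    k=cv2.morphologyEx(k,cv2.MORPH_CLOSE,np.ones((9,9)))
    n,l,s,_=cv2.connectedComponentsWithStats(k)
    i=1+np.argmax(s[1:,4]);p=np.argwhere(l==i)[:,::-1]
    P=ray(w,p,z)[:,:2].astype(np.float32)
    r=cv2.minAreaRect(P*1000);return r,cv2.boxPoints(r)
if __name__=='__main__':
    w=cam('wrist')
    print(rack(w,(295,0,425,180)))
    print('manual',ray(w,[[310,35],[383,13],[402,150],[330,163]],.085))
    hsv=cv2.cvtColor(w['pixels'],cv2.COLOR_RGB2HSV);m=cv2.inRange(hsv,(120,80,60),(150,255,255))
    p=np.argwhere(m[:180,295:425])[:,::-1]+[295,0]
    print('caps mean',ray(w,[p.mean(0)],.085))
    print('pivot',ray(w,[[291,241]],.037),'eyep',ray(w,[[213,105]],.046))
    print('walls',ray(w,[[302,200],[404,197],[387,243],[386,295]],.026))
    print(ctrl.get_obs()['eef_pos'])
E
python3 rk.py
```

```text
(((531.22607421875, 22.021080017089844), (79.351318359375, 140.475341796875), 11.79791259765625), array([[478.02774 ,  82.66287 ],
       [506.74942 , -54.84491 ],
       [584.42444 , -38.620712],
       [555.70276 ,  98.88707 ]], dtype=float32))
manual [[ 0.48430768  0.07708363  0.085     ]
 [ 0.55146081  0.09603696  0.085     ]
 [ 0.57671607 -0.03023639  0.085     ]
 [ 0.50370053 -0.04391599  0.085     ]]
caps mean [[0.54181025 0.00908875 0.085     ]]
pivot [[ 0.45644577 -0.15165502  0.037     ]] eyep [[0.37639968 0.01210085 0.046     ]]
walls [[ 0.47016035 -0.10177878  0.026     ]
 [ 0.59546444 -0.09747261  0.026     ]
 [ 0.57774868 -0.15879931  0.026     ]
 [ 0.5803682  -0.2342743   0.026     ]]
[ 0.49928536 -0.04689648  0.30095364]
```

View pics/scene1.png

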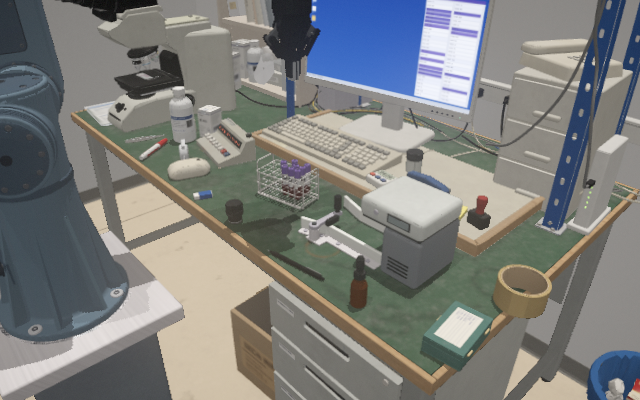

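The scene view shows the knob upright at (338,203), the post at (310,222), the dropper at (359,285) and the eyepiece at (234,210), all consistent with the top and wrist estimates. Next I work out the latch-opening waypoints.

```bash
python3 - <<'E'
import numpy as np
p=np.array([.455,-.152]);o=np.array([.4993,-.0469])
for q in [-.1,.2,.5,.8,1.1,1.4,1.65,1.85]:
    a=q+.03;n=np.array([np.cos(a),np.sin(a)]);t=np.array([-n[1],n[0]])
    x=p+.069*n-.021*t;print(q,x.round(4),((x-o)/.05).round(2))
E
```

```text
-0.1 [ 0.5224 -0.1778] [ 0.46 -2.62]
0.2 [ 0.527  -0.1567] [ 0.55 -2.2 ]
0.5 [ 0.5251 -0.1352] [ 0.52 -1.77]
0.8 [ 0.5171 -0.1153] [ 0.36 -1.37]
1.1 [ 0.5034 -0.0986] [ 0.08 -1.03]
1.4 [ 0.4855 -0.0866] [-0.28 -0.79]
1.65 [ 0.4684 -0.0811] [-0.62 -0.68]
1.85 [ 0.454  -0.0799] [-0.91 -0.66]
```

Call:
move_arm(
  plan=[0.1,-0.9,0,0,0,0,0.2,-1.8,0,0,0,0,0.3,-2.75,-0.6,0,0,0,0.3,-2.8,-1.8,0,0,0,0.3,-2.8,-3,0,0,0,0.3,-2.8,-4,0,0,0,0.3,-2.8,-4.96,0,0,0,0.3,-2.8,-4.96,0,0,0],
  grip=0,
)

```text
time_s: 2.7
eef_pos: [0.5102, -0.1875, 0.0497]
eef_rot: [-0.004, 0.709, 0.705, -0.001]
wrist_force: [-0.9, 0.3, 0.5]
opening: 0.004
grasp_force: 0.0
```

Call:
move_arm(
  plan=[0.16,0.2,0,0,0,0,0.25,0.6,0,0,0,0,0.22,1.03,0,0,0,0,0.06,1.43,0,0,0,0,-0.22,1.77,0,0,0,0,-0.58,2.01,0,0,0,0,-0.92,2.12,0,0,0,0,-1.21,2.14,0,0,0,0,-1.21,2.14,0,0,0,0],
  grip=0,
)

```text
time_s: 3.82
eef_pos: [0.4525, -0.08, 0.0533]
eef_rot: [-0.001, 0.708, 0.706, -0.0]
wrist_force: [0.3, 0.0, 0.4]
opening: -0.0
grasp_force: 0.0
```

Call:
move_arm(
  plan=[0,0,1.1,0,0,0,0,0,2.2,0,0,0,0.2,0.4,3.2,0,0,0.03,0.6,1.5,3.5,0,0,0.03,1,2.6,3.5,0,0,0.03,1.3,3.6,3.5,0,0,0.03,1.48,4.2,3.5,0,0,0.03,1.48,4.2,3.5,0,0,0.03],
  grip=50,
)

```text
time_s: 4.82
eef_pos: [0.5279, 0.1311, 0.228]
eef_rot: [-0.0, 0.696, 0.718, -0.0]
wrist_force: [0.7, -0.4, -0.2]
opening: 0.585
grasp_force: 0.0
```

```bash
python3 - <<'E'
from h import *
w=cam('wrist','wrist2.png');print(ctrl.get_obs()['eef_pos'],ctrl.get_obs()['opening'])
E
```

```text
[0.52766628 0.1297222  0.22794975] 0.5780052929864656
```

View pics/wrist2.png

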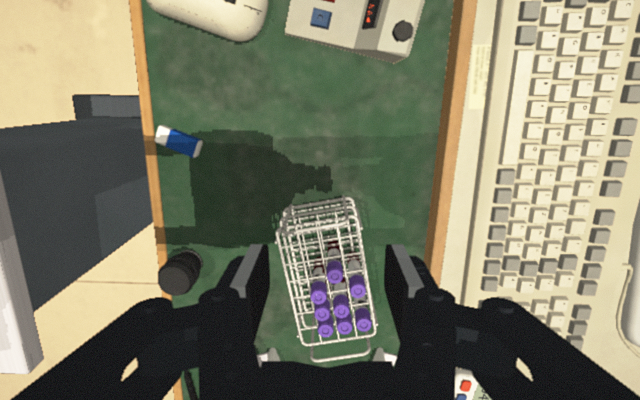

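The wrist view shows the rack unmoved: back end at about (280–355, 200–220), caps around (340,300), fingers either side and above. I'll descend behind it.

Call:
move_arm(
  plan=[0,0.1,-1.0,0,0,0,0,0.1,-2.0,0,0,0,0,0.1,-3.0,0,0,0,0,0.1,-3.66,0,0,0,0,0.1,-3.66,0,0,0],
  grip=50,
)

```text
time_s: 5.5
eef_pos: [0.5251, 0.1327, 0.0427]
eef_rot: [-0.002, 0.698, 0.716, -0.002]
wrist_force: [0.3, -0.2, -0.4]
opening: 0.587
grasp_force: 0.0
```

```bash
python3 - <<'E'
from h import *
c=cam('top');im=c['pixels'][115:235,190:410,::-1]
a=cv2.resize(im,None,fx=3.6,fy=3.6,interpolation=cv2.INTER_CUBIC)
cv2.imwrite('pics/top3.png',a)
E
```

```text
(no output)
```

View pics/top3.png

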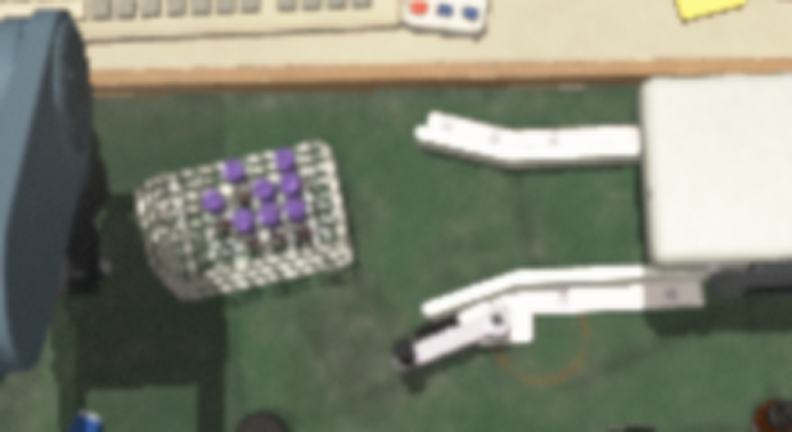

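The latch is open: post at (497,322), knob at (405,352), about 1.85 rad, clear of the mouth. The rack stands before it. I'll push with the square two-finger tool along the lane.

Call:
move_arm(
  plan=[0,-0.2,0,0,0,0,0.01,-0.4,0,0,0,0,0.02,-0.55,0,0,0,0,0.02,-0.7,0,0,0,0,0.03,-0.85,0,0,0,0,0.03,-1,0,0,0,0,0.03,-1.15,0,0,0,0,0.04,-1.3,0,0,0,0,0.04,-1.45,0,0,0,0,0.05,-1.6,0,0,0,0],
)

```text
time_s: 6.8
eef_pos: [0.5315, 0.0543, 0.0464]
eef_rot: [0.001, 0.697, 0.717, 0.001]
wrist_force: [0.6, 5.0, 5.4]
opening: 0.585
grasp_force: 2.8
```

```bash
cat > chk.py <<'E'
from h import *
import sys
c=cam('top')
im=c['pixels'];hsv=cv2.cvtColor(im,cv2.COLOR_RGB2HSV)
m=cv2.inRange(hsv,(120,60,50),(150,255,255));m[:130]=0;m[230:]=0;m[:,:200]=0;m[:,440:]=0
p=np.argwhere(m)[:,::-1];P=ray(c,p,.088)[:,:2]
print('caps',len(p),P.mean(0),P.min(0),P.max(0))
a=cv2.resize(im[115:235,190:410,::-1],None,fx=3.6,fy=3.6,interpolation=cv2.INTER_CUBIC);cv2.imwrite('pics/'+sys.argv[1],a)
print(ctrl.get_obs()['eef_pos'],ctrl.get_obs()['wrist_force'])
E
python3 chk.py top4.png
```

```text
caps 218 [ 0.52673978 -0.04343654] [ 0.50369671 -0.07064284] [ 0.5553496  -0.00242944]
[0.53137979 0.05323755 0.04626327] [0.36651108 0.97814651 1.65132066]
```

View pics/top4.png

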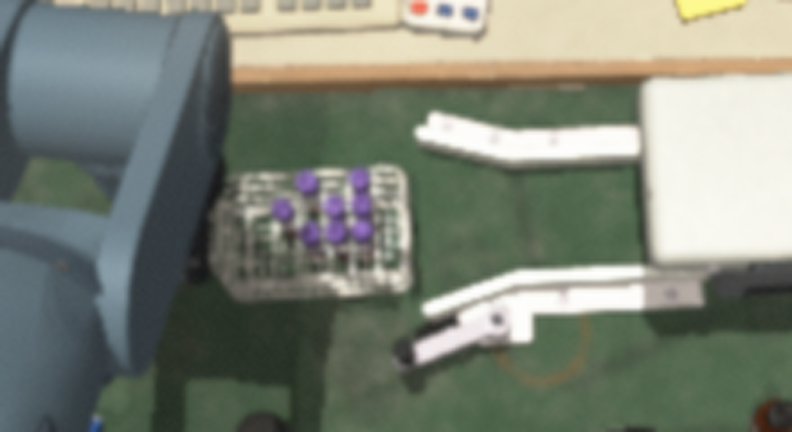

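The rack is now square to the lane, front edge at crop x≈408, its centre about 5–10 mm to the robot side of the lane's middle. I'll push on with a slight diagonal to centre it.

Call:
move_arm(
  plan=[0.03,-0.12,0,0,0,0,0.06,-0.24,0,0,0,0,0.09,-0.36,0,0,0,0,0.12,-0.48,0,0,0,0,0.15,-0.6,0,0,0,0,0.17,-0.7,0,0,0,0,0.19,-0.8,0,0,0,0],
)

```text
time_s: 7.72
eef_pos: [0.5392, 0.0145, 0.0454]
eef_rot: [-0.001, 0.698, 0.716, 0.0]
wrist_force: [-1.0, 5.0, 4.9]
opening: 0.586
grasp_force: 2.9
```

```bash
python3 chk.py top5.png
```

```text
caps 211 [ 0.53291865 -0.08374346] [ 0.51035643 -0.10859249] [ 0.56243357 -0.04291032]
[0.53941699 0.01381644 0.04537138] [0.19841885 2.43191656 3.22401779]
```

View pics/top5.png

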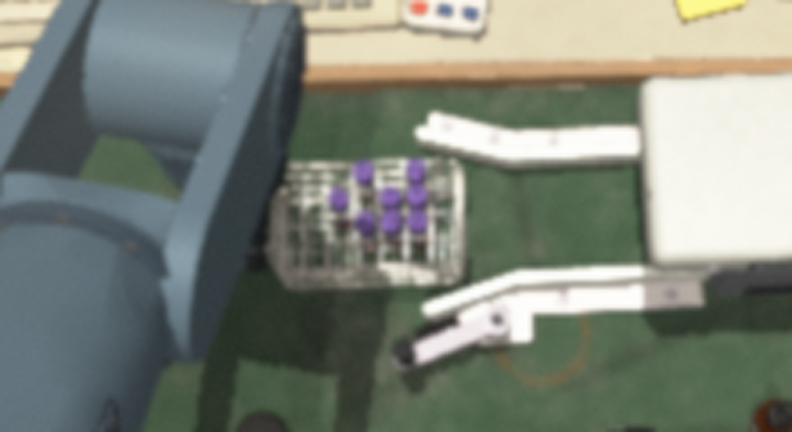

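Rack still square, top edges at crop y 158–286 with lane centre about 3 mm further up; front just inside the mouth tips. Continuing.

Call:
move_arm(
  plan=[0.04,-0.14,0,0,0,0,0.07,-0.28,0,0,0,0,0.09,-0.42,0,0,0,0,0.1,-0.56,0,0,0,0,0.1,-0.7,0,0,0,0,0.1,-0.84,0,0,0,0,0.1,-0.98,0,0,0,0,0.1,-1.12,0,0,0,0,0.1,-1.26,0,0,0,0,0.1,-1.4,0,0,0,0],
)

```text
time_s: 9.02
eef_pos: [0.5447, -0.0565, 0.0452]
eef_rot: [-0.0, 0.698, 0.717, -0.0]
wrist_force: [0.2, 4.3, 2.7]
opening: 0.587
grasp_force: 2.3
```

```bash
python3 chk.py top6.png
```

```text
caps 210 [ 0.53828756 -0.15171525] [ 0.51491609 -0.17896167] [ 0.56443755 -0.1111154 ]
[ 0.54473989 -0.05739561  0.0452864 ] [0.40475549 1.97323154 1.60322676]
```

Call:
move_arm(
  plan=[0.0,-0.16,0,0,0,0,0.0,-0.32,0,0,0,0,0.01,-0.48,0,0,0,0,0.01,-0.64,0,0,0,0,0.02,-0.8,0,0,0,0,0.02,-0.96,0,0,0,0,0.02,-1.12,0,0,0,0,0.03,-1.28,0,0,0,0,0.03,-1.44,0,0,0,0,0.03,-1.6,0,0,0,0],
)

```text
time_s: 10.32
eef_pos: [0.5462, -0.1365, 0.0452]
eef_rot: [-0.0, 0.697, 0.717, -0.0]
wrist_force: [0.5, 4.7, 2.4]
opening: 0.584
grasp_force: 2.0
```

```bash
python3 chk.py top7.png
```

```text
caps 225 [ 0.53839136 -0.23210109] [ 0.51605442 -0.25781058] [ 0.56559215 -0.18945453]
[ 0.54629732 -0.13764029  0.04531613] [0.79591716 1.80233094 0.233878  ]
```

Smooth so far. Small steps to find the stop now.

Call:
move_arm(
  plan=[0.0,-0.07,0,0,0,0,0.0,-0.14,0,0,0,0,0.01,-0.21,0,0,0,0,0.01,-0.28,0,0,0,0,0.01,-0.32,0,0,0,0,0.01,-0.36,0,0,0,0],
)

```text
time_s: 11.12
eef_pos: [0.5467, -0.1541, 0.0453]
eef_rot: [-0.0, 0.697, 0.717, 0.0]
wrist_force: [0.6, 3.0, 2.6]
opening: 0.586
grasp_force: 1.9
```

Call:
move_arm(
  plan=[0.0,-0.03,0,0,0,0,0.0,-0.06,0,0,0,0,0.0,-0.09,0,0,0,0,0,-0.12,0,0,0,0,0,-0.12,0,0,0,0],
)

```text
time_s: 11.75
eef_pos: [0.5468, -0.1603, 0.0453]
eef_rot: [0.0, 0.698, 0.717, -0.0]
wrist_force: [0.7, 2.2, 0.8]
opening: 0.586
grasp_force: 1.1
```

Call:
move_arm(
  plan=[0.0,-0.03,0,0,0,0,0.0,-0.06,0,0,0,0,0.0,-0.09,0,0,0,0,0,-0.12,0,0,0,0,0,-0.12,0,0,0,0],
)

```text
time_s: 12.38
eef_pos: [0.5466, -0.1627, 0.0452]
eef_rot: [-0.002, 0.697, 0.717, 0.002]
wrist_force: [1.5, 16.8, 5.9]
opening: 0.585
grasp_force: 8.2
```

The rack is on the stop (17 N). I'll back off, lift, shut the fingers and go round to the far side of the knob.

Call:
move_arm(
  plan=[0,0.3,0,0,0,0,0,0.9,0,0,0,0,0,1,1.1,0,0,0,-0.2,1.1,2.3,0,0,0,-1.2,1.2,2.5,0,0,0,-2.3,1.2,2.5,0,0,0,-3.2,1.2,2.5,0,0,0,-3.2,1.2,2.5,0,0,0],
)

```text
time_s: 13.38
eef_pos: [0.3842, -0.1058, 0.1699]
eef_rot: [-0.0, 0.698, 0.716, -0.001]
wrist_force: [0.4, -0.9, 0.5]
opening: 0.587
grasp_force: 0.0
```

```bash
python3 chk.py top8.png; python3 - <<'E'
from h import *
cam('wrist','wrist8.png')
E
```

```text
caps 116 [ 0.53745178 -0.24156711] [ 0.51565587 -0.25978117] [ 0.56519323 -0.21707126]
[ 0.38606825 -0.10643013  0.17055705] [ 0.87858935 -0.43203582 -0.52193371]
```

View pics/top8.png

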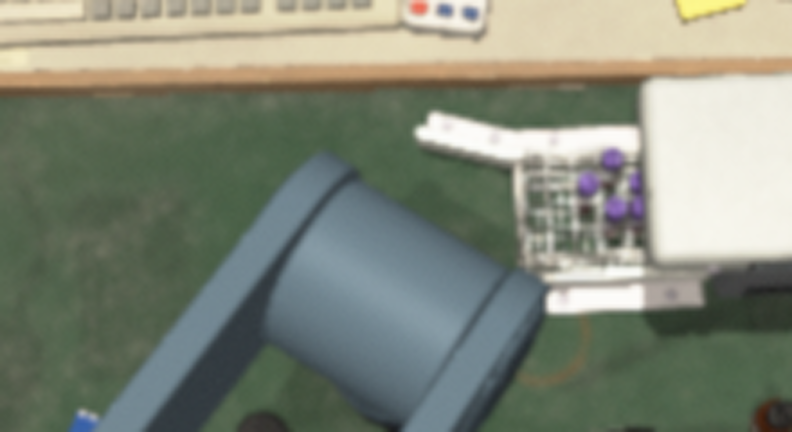

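The rack sits in the lane with its back end at crop x≈520, behind where the latch arm will lie. Now for the shutting arc.

Call:
move_arm(
  plan=[0,0,0,0,0,0,0,0,0,0,0,0,0,0,-1,0,0,0,0,0,-2,0,0,0,0,0,-2.4,0,0,0,0,0,-2.4,0,0,0],
  grip=0,
)

```text
time_s: 14.22
eef_pos: [0.3856, -0.1051, 0.0487]
eef_rot: [-0.002, 0.697, 0.717, -0.0]
wrist_force: [-0.7, 0.3, 0.1]
opening: -0.001
grasp_force: 0.0
```

```bash
python3 - <<'E'
import numpy as np
p=np.array([.455,-.153]);o=np.array([.3865,-.106])
for q in [2,1.8,1.5,1.2,.9,.6,.4,.2,.1,0,-.05]:
    a=q+.03;n=np.array([np.cos(a),np.sin(a)]);t=np.array([-n[1],n[0]])
    x=p+.069*n+.021*t;print(q,x.round(4),((x-o)/.05).round(2))
E
```

```text
2 [ 0.4056 -0.1005] [0.38 0.11]
1.8 [ 0.417  -0.0917] [0.61 0.29]
1.5 [ 0.4368 -0.0832] [1.01 0.46]
1.2 [ 0.4583 -0.0809] [1.44 0.5 ]
0.9 [ 0.4794 -0.0851] [1.86 0.42]
0.6 [ 0.4984 -0.0954] [2.24 0.21]
0.4 [ 0.509  -0.1051] [2.45 0.02]
0.2 [ 0.5174 -0.1168] [ 2.62 -0.22]
0.1 [ 0.5207 -0.1232] [ 2.68 -0.34]
0 [ 0.5233 -0.1299] [ 2.74 -0.48]
-0.05 [ 0.5244 -0.1334] [ 2.76 -0.55]
```

Call:
move_arm(
  plan=[0.38,0.11,0,0,0,0,0.61,0.29,0,0,0,0,1.01,0.46,0,0,0,0,1.44,0.5,0,0,0,0,1.86,0.42,0,0,0,0,2.24,0.21,0,0,0,0,2.45,0.02,0,0,0,0,2.62,-0.22,0,0,0,0,2.68,-0.34,0,0,0,0,2.7,-0.4,0,0,0,0],
)

```text
time_s: 15.48
eef_pos: [0.522, -0.1265, 0.0505]
eef_rot: [0.0, 0.698, 0.716, 0.0]
wrist_force: [1.1, 0.3, 0.7]
opening: -0.004
grasp_force: 0.6
```

Call:
move_arm(
  plan=[0.02,-0.05,0,0,0,0,0.03,-0.1,0,0,0,0,0.04,-0.15,0,0,0,0,0.04,-0.15,0,0,0,0],
)

```text
time_s: 15.98
eef_pos: [0.5236, -0.1337, 0.0503]
eef_rot: [0.0, 0.698, 0.717, -0.0]
wrist_force: [-0.4, -0.8, -0.2]
opening: 0.003
grasp_force: 0.0
```

Call:
move_arm(
  plan=[0,-0.03,0,0,0,0,0,-0.06,0,0,0,0,0,-0.09,0,0,0,0,0,-0.12,0,0,0,0,0,-0.12,0,0,0,0],
)

```text
time_s: 16.6
eef_pos: [0.5238, -0.1363, 0.0502]
eef_rot: [-0.002, 0.698, 0.717, 0.002]
wrist_force: [1.9, 13.8, 4.3]
opening: -0.002
grasp_force: 7.0
```

Firm end contact (14 N). I'll back off, lift clear and check by numbers.

Call:
move_arm(
  plan=[0,0.4,0,0,0,0,0,0.9,0.6,0,0,0,0,1.2,1.7,0,0,0,-0.3,2.2,2.6,0,0,0,-0.6,3.3,3,0,0,0,-0.9,4.3,3,0,0,0,-1.2,5.3,3,0,0,0,-1.2,6,3,0,0,0,-1.2,6,3,0,0,0],
)

```text
time_s: 17.73
eef_pos: [0.4629, 0.1627, 0.2003]
eef_rot: [0.0, 0.696, 0.718, -0.0]
wrist_force: [0.5, -0.3, 0.8]
opening: 0.004
grasp_force: 0.0
```

```bash
python3 - <<'E'
from h import *
from rk import rack
c=cam('top','top9.png');hsv=cv2.cvtColor(c['pixels'],cv2.COLOR_RGB2HSV)
x0,y0,x1,y1=305,155,345,212
m=(hsv[y0:y1,x0:x1,2]<45).astype(np.uint8)
n,l,s,ce=cv2.connectedComponentsWithStats(m)
for i in range(1,n):
    if s[i,4]>5: print('dark',s[i],ce[i]+[x0,y0],ray(c,[ce[i]+[x0,y0]],.07))
# caps and rack back edge: white pixels profile in lane
p=np.argwhere(cv2.inRange(hsv,(120,60,50),(150,255,255))[130:230,200:440])[:,::-1]+[200,130]
print('caps',len(p),ray(c,[p.mean(0)],.088))
exp=np.array([[.525,-.153,.075],[.455,-.153,.037]]);print('expected px',proj(c,exp))
s=cam('scene');h2=cv2.cvtColor(s['pixels'],cv2.COLOR_RGB2HSV)
e=proj(s,[[.525,-.153,.059],[.5,-.09,.059]]);print('scene exp shut',e[0])
u,v=e[0].astype(int);m=(h2[v-25:v+25,u-25:u+25,2]<50).astype(np.uint8)
n,l,st,ce=cv2.connectedComponentsWithStats(m)
for i in range(1,n):
    if st[i,4]>20: print('scene dark',st[i],ce[i]+[u-25,v-25])
print(ctrl.get_obs()['eef_pos'],ctrl.get_obs()['wrist_force'],ctrl.get_obs()['time_s'])
for r in c['pixels'][160:206:3,318:338:2].sum(2)//3: print(*r)
E
```

```text
caps 116 [[ 0.53741697 -0.24157229  0.088     ]]
expected px [[325.69198547 174.18626575]
 [326.19162609 203.85993561]]
scene exp shut [336.54506799 202.25040634]
[0.46341499 0.16055325 0.20012789] [-0.46509376 -0.96432699 -0.45853011] 17.825
76 73 73 82 97 110 124 145 166 128
85 84 87 93 92 88 74 133 211 164
88 92 89 91 94 97 92 137 215 139
90 87 91 92 94 90 87 123 201 124
88 87 90 72 61 68 87 107 177 136
92 92 86 54 58 51 81 94 145 98
99 95 90 65 44 65 82 89 149 128
91 89 86 158 146 138 80 79 117 175
88 89 87 201 230 224 91 55 114 188
94 94 94 204 234 228 96 49 120 179
91 94 93 173 231 224 99 64 191 215
85 100 136 177 230 227 122 62 195 229
240 249 249 216 230 230 186 161 213 230
183 168 189 217 234 234 221 230 247 251
237 250 250 240 203 183 228 247 252 249
244 250 248 228 210 178 209 240 251 248
```

```bash
python3 - <<'E'
from h import *
c=cam('top');g=c['pixels'].astype(float).mean(2)
pts=[]
for r in range(182,196):
    s=g[r,319:331]; w=np.clip(s-105,0,None); pts.append([(w*np.arange(319,331)).sum()/w.sum(),r])
P=ray(c,pts,.037);k=np.polyfit(P[:,0],P[:,1],1);print('arm dy/dx',k)
for lo,hi,name in((140,162,'up'),):
    e=[]
    for u in range(335,366,3):
        col=g[165:215,u]  # wall lower: find first bright row above 150 from the desk side
        e.append([u,0])
# lower wall outer edge (desk below, green)
q=[]
for u in range(345,366):
    col=g[190:215,u];i=np.argmax(col>150);j=len(col)-1-np.argmax(col[::-1]>150)
    f=j+(col[j]-150)/(col[j]-col[j+1]);q.append([u,190+f])
Q=ray(c,q,.026);k2=np.polyfit(Q[:,1],Q[:,0],1);print('wall dx/dy',k2, q[0],q[-1])
print('q ~',np.arctan(k[0])+np.arctan(k2[0]))
E
```

```text
arm dy/dx [-0.09214987 -0.1076338 ]
wall dx/dy [-0.0522524  0.4504131] [345, np.float64(201.892)] [365, np.float64(200.82656826568265)]
q ~ -0.14409528187206902
```

The arm shows no leftover opening angle, and the hard end contact fits the shut position. Handing in.

```bash
python3 -c "
from bench import ctrl
print(ctrl.hand_in())"
```

```text
the job is handed in; nothing more can be done
None
```

I handed the job in with the rack pushed home against the stop and the latch swung shut behind it. The hand-in gave no verdict, but final camera and contact checks (about 18 s in) agreed, and the arm went nowhere near the bottle or eyepiece.

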